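# Seat a keyed spindle in a clamped belt pulley and hold it home

### The arm

A 6-joint arm with a two-finger parallel gripper is mounted at the origin on the work surface. World frame = base frame: x ahead of the robot, y to its left, z up, the work surface at z = 0. Lengths are in mm, angles in rad, forces in N, time in s.
With the tool pointing down it reaches from about 225 to 725 mm from the base axis. Payload 3.1 kg.
Tool frame: the origin (TCP) lies on the mounting face of the last link; the fingertips stand 173 mm ahead of it and the grasp point (between the pads) lies 155 mm ahead of it (bot.tip_extent is the distance from the TCP to the fingertips, in mm); z points along the fingers, y is the line along which they close (so a half turn about z gives the same grasp; the last joint's range is limited). The gripper opens to 85 mm and grips with 20 to 120 N. Pads are 22 mm wide; open, the fingers measure 114 mm over their backs; the gripper's body (76 mm by 85 mm) begins 54 mm behind the grasp point. The pads swing forward as they close: fully open they stand 13 mm farther back than shut.
Start: joints at [1.118, 0.048, 0.099, 1.622, 0, 1.443], TCP at [167.545, 497.541, 404.712] pointing down, gripper open.
Joint ranges: [-2.91, 2.91], [-0.99, 1.94], [-1.21, 1.42], [-2.12, 2.29], [-1.49, 1.47], [-3.14, 3.14]. Speed limits (rad/s): [2.79, 2.79, 3.14, 3.14, 3.14, 3.14].

### API

Orientations are given as a unit quaternion [x, y, z, w].
In Python, from workcell import status, camera, bot, search_frame, cut_out, spot_point gives the robot as it stands.
- The arm moves only by the tool step_arm, never from a script. Its argument "steps" is a list of rows, each a list of 7 numbers: the closure, from -1 (fully open) to 1 (shut), so that 0 is half open, then the shift along the tool's x, y, z scaled (see below), then the turn, a rotation vector about the tool's x, y, z scaled (see below). A call has 1 to 8 rows; each row shifts and turns the commanded pose from where the row before left it, along the tool's axes as they then stand; what a row does not reach is not made up. The controller multiplies each number of a shift by 0.02 m and each number of a turn by 0.12 rad. A row lasts 1/12 s, in which the tool goes at most 41.7 mm and 7.16 degrees, less where a joint would pass 70% of its speed; a pose out of reach is approached as far as the arm can. A call with a number of a shift or a turn outside -1 to 1 is refused whole. A call with a gripper value outside its range is refused whole. The fingers move at their own pace and stop on an object; "newtons" is the grip in N (left out, the last holds). Time passes only in rows, so rows that do not move let the fingers close. It gives the time, the measured TCP pose, the force, the opening and the grip force at its end, in the units of the state.
- status.read_state(): the state, without advancing time (a new reading comes with each control period).
- camera(name): name is "scene" or "top" or "wrist"; returns a dict with "frame" (400x640x3 uint8, red, green, blue), "range_z" (400x640 float32, mm along the optical axis (not along the pixel's ray), 0 where there is no reading), "camera_matrix" (3x3 intrinsics, pixels), "R" (3x3) and "t" (3): a world point X has camera coordinates R X + t; the wrist camera has in their place "tool_from_camera" (4x4, takes a point from camera to tool coordinates, whose origin is the TCP and whose axes are the flange's). Camera axes: x right, y down, z forward; pixel columns grow to the right and rows downward; lengths in mm; the calibration is good to about 2 mm. A picture is of the moment at which its call begins: read the wrist's pose just before it.
- bot.sign_off(): hands the job in; it is judged then, once.
Trained networks look in the newest picture that a camera, given by its name, has taken for a name from the list of things; names that differ only in an ending like _2 or _b are one class to them, and where a whole thing is asked for, a point or a joint stands for the part that bears it (a point fixed in the world has none). Each returns a list of dicts, best first, with "p" (0 to 1); they miss things now and then, are a little off and sometimes report something else, mostly with a low value. They report only what shows in the picture. A call takes as long as a camera call. They do not tell look-alikes from the thing itself.
- search_frame(camera, name): "at" ([column, row] in pixels, amid what is visible of it).
- cut_out(camera, name): "mask" (400x640 bool, what is visible of it) and "at" ([column, row] in pixels, amid what is visible of it).
- spot_point(camera, name): "at" ([column, row] in pixels: a listed point, or the origin of a listed thing).
The state is a dict: "t": time; "q": joint angles; "qvel": joint speeds; "joint_torque": joint torques, N m; "tcp_pos": TCP position; "tool_rot": TCP orientation; "contact_force": force on the tool from outside, world axes, zero at the start; "torque": the same for the moment, N m; "grip_width": finger opening in mm; "grasp_force": force on a finger pad.
Only numpy, scipy, OpenCV 4.12 (cv2) and the standard library are available. Lean on these libraries where they do the work, as an engineer would, in place of code of your own. Each camera call takes 0.05 s, during which the arm holds its last target. There are 200 camera calls.

### The job

Lower the little lever on the press head until its forked foot clamps the belt pulley in the white nest. Then take the spindle that has a key from the rack, put it into the pulley's bore, turn it until the key slips into the keyway, and keep pushing until its collar sits flush on the hub. Finish still gripping the spindle and pressing it fully home against the spring pin below it, lever still down, ready for the set screw to be tightened; leave everything else on the bench as it is.

Things in the scene. Friction and masses are not known exactly. Their poses are not given: they have to be found in the camera images.
- fixture: Assembly fixture, fixed: aluminium base plate 180 x 250 x 12 mm; origin at the centre of its underside, z up. On its +y half a post with a grey press head (44 mm in x, y +30 to +110 mm, top 140 mm above the bench; ram nut at x 0, y +50 up to 164 mm, 14 mm lower when clamped); on its -y half the white round nest (diameter 94 mm, top 53 mm above the bench), axis at x 0, y -60 mm.
- nest_seat (a point): Centre of the nest's floor, on which the pulley's underside rests: 46 mm above the bench. A 7 mm high wall centres the pulley with about 1.5 mm play. In a well below the floor stands a spring pin, diameter 15 mm, its top 4 mm below the floor; it resists with 6 N at first touch and 10 N at 8 mm lower, and lifts the spindle again when let go.
- lever_pivot (a point): Pivot of the press lever, 122 mm above the bench on the -x face of the press head; the pivot axis is the fixture's y axis.
- press_lever (a joint): Angle of the small press lever. 0 = fully raised: it points to the fixture's -x (towards the robot), 0.6 rad above level. Grows as it is pushed down; 1.0 = fully lowered, at its stop, 0.4 rad below level; below 0.85 the pulley is not clamped properly. Stiff, stays where it is left; about 4 N on the ball, 6 N near the end. Starts at 0 to 0.25.
- lever_ball (a point): Centre of the black ball (diameter 18 mm) at the end of the lever, 70 mm from the pivot. The lever's bar is 9 mm thick.
- press_foot: Steel forked foot of the press, 76 mm wide: two tines 10 mm wide, 50 mm apart, reach over the pulley's toothed rim on either side of its hub boss, rubber pads beneath. It hangs about 10 mm above the rim while the lever is up; clamped, the fork's top lies 70 mm above the bench. Its origin lies on the ram's axis about at bench height.
- pulley: Grey toothed belt pulley lying loose in the nest: toothed rim diameter 72 mm, 14 mm high; hub boss diameter 44 mm, up to 30 mm. Origin at the centre of its underside, z up. Through bore diameter 22 mm with one keyway, 9.5 mm wide, reaching 16 mm from the axis on the pulley's +x side; a set screw shows in the boss over the keyway. Its x lies within 0.75 rad of world x.
- hub_face (a point): Centre of the pulley's upper hub face, the mouth of the bore: 30 mm above the pulley's underside, 76 mm above the bench.
- keyed_spindle: Steel spindle with a key, 88 mm tall, about 0.2 kg, upright in one of the rack's two holes. Origin at the centre of its lower tip, z up, x towards the key. Round shank diameter 20 mm up to 42 mm (first 3.5 mm tapered); from 18 to 42 mm it has the key, 7 mm wide, standing out to 14.5 mm from the axis; collar diameter 30 mm at 42 to 48 mm; square end above.
- spindle_grip (a point): Where to grip the keyed spindle: middle of its square end, 14 x 14 mm, which reaches from 48 to 88 mm above the tip, faces square to the spindle's x and y. This point lies 70 mm above the tip. The spindle's x starts within 0.95 rad of world x.
- collar_under (a point): Centre of the collar's underside on the keyed spindle, 42 mm above its tip; home when it lies on the hub face. In the bore the key first stops on the hub face with the tip 18 mm deep; turned to the keyway it slips down freely for 16 mm, then the spring pin resists for the last 8 mm.
- rack: White plastic block 75 x 170 x 24 mm, fixed on the bench, origin at the centre of its underside; two holes diameter 22 mm, 16 mm deep, on its y axis at y -50 and +50 mm. A spindle stands in each, its tip 8 mm above the bench, so its square end reaches from 56 to 96 mm above the bench.
- plain_spindle: The same spindle but without a key, standing in the other hole. Bystander.
- hex_key: Bent dark hex key, 6 mm thick, about 90 mm long, lying on the front of the fixture's base plate. Bystander.
- screw_cup: Clear cup, diameter 40 mm, 22 mm high, with set screws, on the far (+x) side of the base plate. Bystander.
- spare_pulley: A second pulley like the first, lying on the bench beyond the work. Bystander.
- shifter_a: Black bicycle gear shifter, about 110 mm long and 36 mm high, on the bench beyond the work. Bystander.
- shifter_b: Another such shifter. Bystander.
- screwdriver: Screwdriver with a black handle, 190 mm long, lying on the bench at the right of the work. Bystander.
There are look-alikes about, which are no part of the job. What is shaped like the keyed_spindle but brown or orange is not meant.

How it is judged (in metres and radians):
On the way, in this order (a step that is already met when the one before it is completed fails the run):
1. the lever is down and the fork presses on the pulley (value of joint press_lever above 0.85 rad and contact force between press_foot and pulley above 2 N), for 0.2 s.
2. the keyed spindle is lifted out of the rack in the gripper (height (world z) of keyed_spindle above 0.04 m and contact force between the fingers and keyed_spindle above 1 N), for 0.1 s.
At the end, for the whole second after the job is handed in: Lever at 0.85 rad or more, fork pressing on the pulley (over 2 N), pulley in its nest (5 mm); keyed spindle in the bore, key in the keyway, centred within 3 mm, upright within 0.08 rad, collar within 2.5 mm of the hub face, fingers still gripping its square end (over 5 N) (all of step 1 and distance between pulley and nest_seat below 0.005 m and z of collar_under in the frame of hub_face between -0.003 and 0.0025 m and horizontal distance between collar_under and hub_face below 0.003 m and angle between the z axis of keyed_spindle and the z axis of pulley, either way round below 0.08 rad and angle between the x axis of keyed_spindle and the x axis of pulley, either way round below 0.25 rad and contact force between the fingers and keyed_spindle above 5 N and distance between the grasp point and spindle_grip below 0.03 m); the arm keeps its last pose, push and grip.
It fails at once if the pulley is knocked out of its nest (distance between pulley and nest_seat above 0.015 m).
It fails at once if a bystander is moved by more than 30 mm (distance of any of plain_spindle, hex_key, screw_cup, spare_pulley, shifter_a, shifter_b, screwdriver from where it was at the start of the episode above 0.03 m).
It also fails if it takes over 58 s, if anything falls off the work surface, if the arm or the gripper's body presses on something with over 40 N, if the wrist force passes 120 N, or if a joint passes its speed limit or range.

## Working session

There is one attempt and no reset: what is moved stays moved. The work goes in short steps, Python scripts to look and compute and a tool call to move; the robot and the scene stay as the last step left them, time stands still between calls to the robot, and variables do not carry over. Pictures are saved under pics/ and viewed, at most 10 in all, crops included, and the job is handed in when it is done.

Besides the shell and the picture viewer there is one more tool, called after "Emit:" by a JSON object that holds its "api" and its "payload", one argument or row to a line. step_arm: Moves the arm, as the interface text tells. Its arguments: {"type":"object","properties":{"steps":{"type":"array"},"newtons":{"type":"number"}},"required":["steps"]}

```bash
mkdir -p pics; ls; cat > h.py <<'E'
import numpy as np, cv2
from workcell import status, camera, bot, search_frame, cut_out, spot_point
from scipy.spatial.transform import Rotation as Rn
def world(c,s=None):
    """HxWx3 world points"""
    d=c["range_z"]; K=c["camera_matrix"]; v,u=np.mgrid[:400,:640]
    P=np.stack([(u-K[0,2])/K[0,0]*d,(v-K[1,2])/K[1,1]*d,d],-1)
    if "R" in c: W=(P-c["t"])@c["R"]
    else:
        T=c["tool_from_camera"]; P=P@T[:3,:3].T+T[:3,3]
        W=P@Rn.from_quat(s["tool_rot"]).as_matrix().T+s["tcp_pos"]
    W[d==0]=np.nan
    return W
def save(n,im,f=1): cv2.imwrite("pics/"+n,cv2.resize(im,None,fx=f,fy=f)[:,:,::-1])
E
python3 - <<'E'
from h import *
s=status.read_state(); print(s)
for n in ("scene","top"):
    c=camera(n); save(n+"1.png",c["frame"],1.25); np.save(n+".npy",world(c))
    W=world(c)
    for k in ("keyed_spindle","plain_spindle","pulley","press_foot","lever_ball","rack","fixture","hub_face","spindle_grip","lever_pivot","nest_seat"):
        for f in (spot_point,):
            for r in f(n,k)[:3]:
                u,v=np.round(r["at"]).astype(int); 
                print(n,k,f.__name__,round(r["p"],2),u,v, W[v,u].round() if 0<=v<400 and 0<=u<640 else '')
E
```

```text
pics
{'t': 0.0, 'q': array([1.11820237e+00, 4.87256359e-02, 9.75497832e-02, 1.62196301e+00,
       2.51365741e-06, 1.44294599e+00]), 'qvel': array([ 0.00010338,  0.00117961, -0.00132047,  0.00063499,  0.00061872,
        0.00018161]), 'joint_torque': array([ 8.30951431e-04, -3.38779950e+01,  3.20015609e+01,  2.02326325e-02,
        9.43551959e-05,  2.09638387e-06]), 'tcp_pos': array([167.45395418, 497.35752458, 403.50562848]), 'tool_rot': array([ 1.61659165e-01,  9.86845957e-01, -1.12192730e-03, -3.36380578e-04]), 'contact_force': array([-0.84445001,  1.07207854,  0.4676514 ]), 'torque': array([0.03746606, 0.00774432, 0.06358336]), 'grasp_force': 0.0, 'grip_width': 85.56888679580004}
scene keyed_spindle call 0.71 253 219 [ 565. -276.   24.]
scene keyed_spindle call 0.63 224 228 [ 568. -352.    5.]
scene keyed_spindle call 0.46 261 248 [ 655. -265.   31.]
scene plain_spindle call 0.52 294 208 [ 550. -169.   28.]
scene pulley call 0.6 400 180 [540. 105.  79.]
scene press_foot call 0.97 434 191 [541. 210.  11.]
scene lever_ball call 0.41 445 123 [436. 239. 158.]
scene lever_ball call 0.
[... 1134 characters left out ...]
ver_ball call 0.69 147 269 [436. 239. 155.]
top rack call 0.79 351 235 [ 547. -207.   25.]
top rack call 0.53 203 146 [755. 172.  37.]
top fixture call 0.85 199 238 [520. 157.  58.]
top fixture call 0.66 461 224 [ 587. -481.   12.]
top fixture call 0.18 376 231 [ 548. -260.   94.]
top hub_face call 0.82 215 239 [523. 125.  23.]
top spindle_grip call 0.68 377 193 [ 640. -262.   90.]
top spindle_grip call 0.63 377 229 [ 552. -262.  100.]
top spindle_grip call 0.46 414 230 [ 555. -349.   88.]
top lever_pivot call 0.67 161 242 [498. 222. 133.]
top lever_pivot call 0.44 356 237 [ 542. -220.   24.]
top nest_seat call 0.85 221 242 [510. 100.  77.]
top nest_seat call 0.48 376 233 [ 546. -262.   82.]
```

View pics/scene1.png

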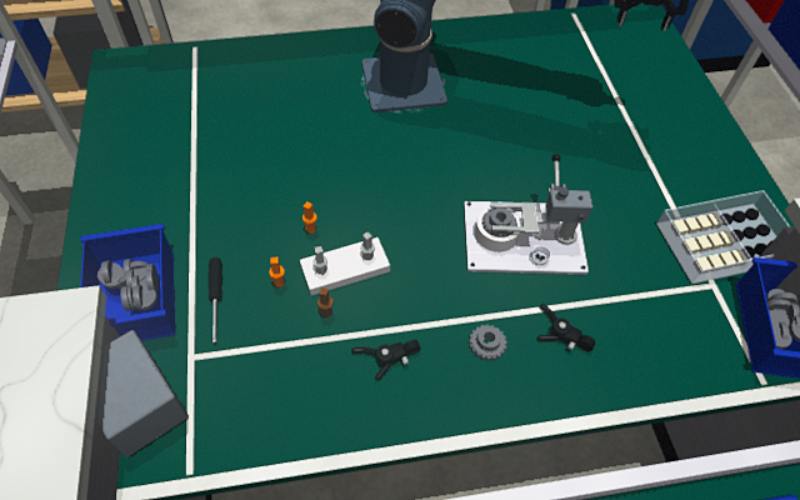

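View pics/top1.png

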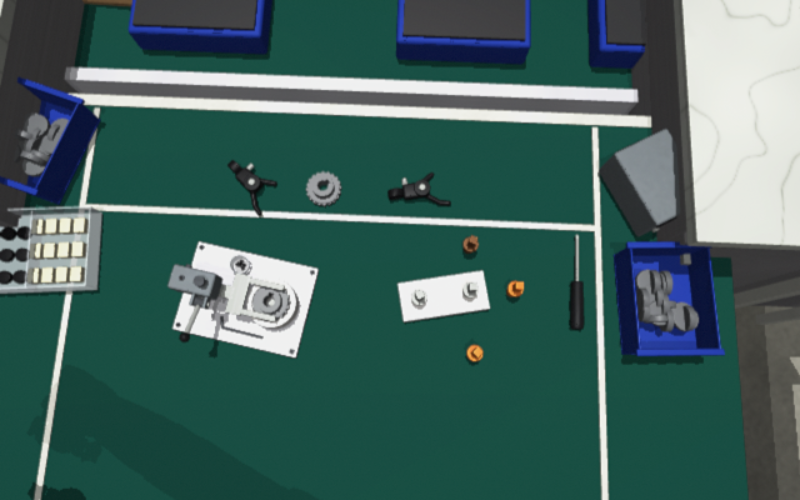

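The scene shows grey spindles in the white rack at (256,208) and (294,196) in native pixels. The orange and brown look-alikes are at (247,173), (222,217) and (260,241). The fixture is near (420,190) with its lever ball at (445,125). Next I fit the poses and crop the rack.

```bash
python3 - <<'E'
from h import *
for n in ("top","scene"):
    c=camera(n); W=world(c); x,y,z=W[...,0],W[...,1],W[...,2]; g=c["frame"].astype(int)
    white=(g.min(-1)>130)
    for nm,m in (("plate",white&(abs(z-12)<6)&(x>400)&(x<660)&(y>30)&(y<330)),
                 ("rack",white&(abs(z-24)<6)&(x>450)&(x<650)&(y>-330)&(y<-120))):
        P=W[m][:,:2].astype(np.float32); r=cv2.minAreaRect(P); print(n,nm,len(P),r,np.median(W[m][:,2]))
    for nm,b in (("spR",(-300,-232)),("spL",(-190,-130))):
        m=(z>80)&(z<110)&(x>500)&(x<600)&(y>b[0])&(y<b[1]); print(n,nm,m.sum(),np.nanmean(W[m],0).round(1))
    m=(z>68)&(z<84)&(x>440)&(x<600)&(y>50)&(y<180);print(n,"hub+foot",m.sum(),np.nanmean(W[m],0))
    m=(z>130)&(z<148)&(x>440)&(x<650)&(y>150)&(y<290);print(n,"head",cv2.minAreaRect(W[m][:,:2].astype(np.float32)))
    m=(g.max(-1)<60)&(z>125)&(x<480)&(x>380)&(y>180)&(y<280);print(n,"ball",m.sum(),np.nanmean(W[m],0),np.nanmin(W[m],0),np.nanmax(W[m],0))
    if n=="scene":
        a=cv2.resize(g[170:260,210:330].astype(np.uint8),(720,540),interpolation=cv2.INTER_CUBIC); save("rack1.png",a)
E
```

```text
top plate 4065 ((524.5723266601562, 173.90301513671875), (251.0159149169922, 181.31884765625), 79.29682922363281) 13.242110898329825
top rack 1833 ((543.3936767578125, -216.06790161132812), (75.54308319091797, 170.0162353515625), 10.875779151916504) 24.91950559658831
top spR 47 [ 552.1 -264.6   94.9]
top spL 45 [ 533.  -166.7   95.2]
top hub+foot 788 [518.40367266 139.32052761  77.51962111]
top head ((502.8774108886719, 247.43194580078125), (79.79304504394531, 112.21467590332031), 79.39803314208984)
top ball 54 [434.64021345 238.95254512 153.86652926] [427.41217406 232.11403142 146.03549582] [442.62079603 248.52007108 158.52596892]
scene plate 2350 ((525.04345703125, 172.31494140625), (251.03981018066406, 183.4446258544922), 79.59070587158203) 12.048740474885133
scene rack 1351 ((545.3014526367188, -216.72824096679688), (81.95828247070312, 170.8360595703125), 11.78499984741211) 24.069291718055016
scene spR 48 [ 556.5 -266.3   93. ]
scene spL 54 [ 537.1 -168.8   91.6]
scene hub+foot 622 [521.2131105  136.73278691  75.81730524]
scene head ((502.85089111328125, 246.33847045898438), (81.1775131225586, 121.26966094970703), 80.08119201660156)
scene ball 30 [438.6446138  237.06542037 151.62857907] [431.63392102 230.23673883 144.62306367] [444.59881169 245.71988838 158.89471053]
```

View pics/rack1.png

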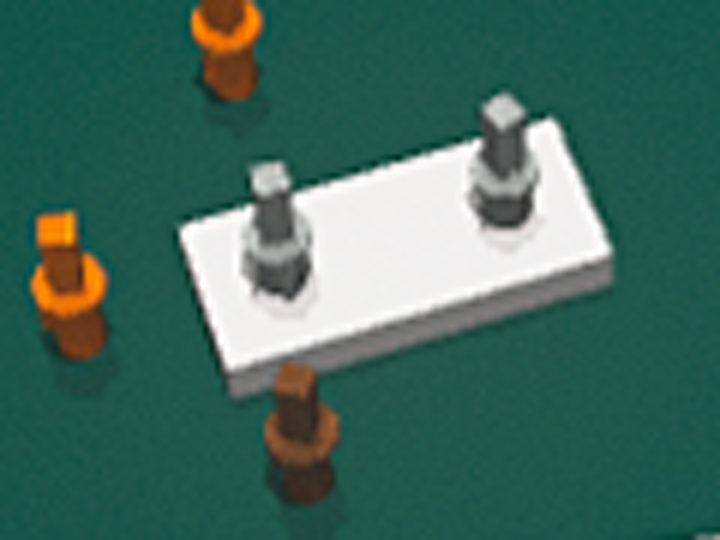

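The left grey spindle, at crop (280,260), shows a key bulge at (300,290). The right one at (505,190) looks plain. Orange ones are excluded. I'll confirm with the wrist camera later, and do the lever first with the fingers shut.

Emit:
{"api": "step_arm", "payload": {
  "steps": [
    [1, -0.98, -0.47, 0.1, 0, 0, 0],
    [1, -0.98, -0.47, 0.1, 0, 0, 0],
    [1, -0.98, -0.47, 0.1, 0, 0, 0],
    [1, -0.98, -0.47, 0.1, 0, 0, 0],
    [1, -0.98, -0.47, 0.1, 0, 0, 0],
    [1, -0.98, -0.47, 0.1, 0, 0, 0],
    [1, -0.98, -0.47, 0.1, 0, 0, 0],
    [1, -0.98, -0.47, 0.1, 0, 0, 0]
  ],
  "newtons": 40
}}

```text
t: 1.97
tcp_pos: [292.8, 375.4, 388.7]
tool_rot: [0.162, 0.987, 0.0, 0.0]
contact_force: [0.7, 0.4, 0.7]
grip_width: 0.2
grasp_force: 0.0
```

Emit:
{"api": "step_arm", "payload": {
  "steps": [
    [1, -0.98, -0.47, 0.1, 0, 0, 0],
    [1, -0.98, -0.47, 0.1, 0, 0, 0],
    [1, -0.98, -0.47, 0.1, 0, 0, 0],
    [1, -0.98, -0.47, 0.1, 0, 0, 0],
    [1, -0.98, -0.47, 0.1, 0, 0, 0],
    [1, -0.98, -0.47, 0.1, 0, 0, 0],
    [1, -0.98, -0.47, 0.1, 0, 0, 0],
    [1, -0.98, -0.47, 0.1, 0, 0, 0]
  ]
}}

```text
t: 2.63
tcp_pos: [417.4, 254.1, 372.7]
tool_rot: [0.162, 0.987, 0.0, 0.0]
contact_force: [-0.1, 0.1, 0.4]
grip_width: 0.1
grasp_force: 0.0
```

Emit:
{"api": "step_arm", "payload": {
  "steps": [
    [1, -1, -0.5, 0.1, 0, 0, 0],
    [1, 0, 0, 0, 0, 0, 0],
    [1, 0, 0, 0, 0, 0, 0]
  ]
}}

```text
t: 2.88
tcp_pos: [433.0, 238.3, 370.4]
tool_rot: [0.163, 0.987, -0.0, -0.0]
contact_force: [-0.6, 0.0, 0.1]
grip_width: 0.1
grasp_force: 0.0
```

```bash
python3 - <<'E'
from h import *
print(bot.tip_extent)
s=status.read_state(); c=camera("wrist"); W=world(c,s); save("w1.png",c["frame"],1.25); g=c["frame"]
for k in ("lever_ball","hub_face","lever_pivot"):
    for r in spot_point("wrist",k)[:2]:
        u,v=np.round(r["at"]).astype(int); print(k,r["p"],u,v,W[v,u].round() if 0<=v<400 and 0<=u<640 else '')
for r in cut_out("wrist","lever_ball")[:2]:
    print(r["p"],r["at"],r["mask"].sum(),np.nanmean(W[r["mask"]],0))
m=(g.max(-1)<70)&(W[...,2]>125)&(W[...,2]<170)&(abs(W[...,0]-436)<25)&(abs(W[...,1]-238)<25)
P=W[m]; print(m.sum(),P.mean(0),P.min(0),P.max(0))
A=np.c_[2*P,np.ones(len(P))]; b=(P**2).sum(1); x=np.linalg.lstsq(A,b,rcond=None)[0]; print(x[:3],np.sqrt(x[3]+x[:3]@x[:3]))
E
```

```text
173.4
lever_ball 0.57 325 234 [434. 240. 156.]
hub_face 0.81 228 312 [412. 212. 250.]
562 [432.7187075  239.84094768 152.779741  ] [425.9093407  231.21914986 145.10486346] [441.85718966 247.81173091 157.01205983]
[434.760704   239.17194131 147.67006705] 8.428278895460183
```

View pics/w1.png

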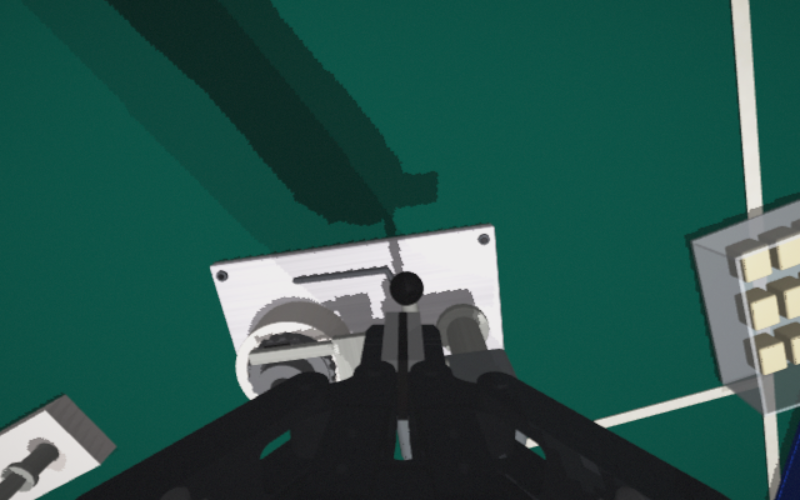

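The wrist view shows the black ball at (325,230) directly under the fingers. I push down.

Emit:
{"api": "step_arm", "payload": {
  "steps": [
    [1, 0, 0, 0.9, 0, 0, 0],
    [1, 0, 0, 0.9, 0, 0, 0],
    [1, 0, 0, 0.4, 0, 0, 0],
    [1, 0, 0, 0.4, 0, 0, 0],
    [1, 0, 0, 0.4, 0, 0, 0],
    [1, 0, 0, 0.4, 0, 0, 0],
    [1, 0, 0, 0.4, 0, 0, 0],
    [1, 0, 0, 0.4, 0, 0, 0]
  ]
}}

```text
t: 3.8
tcp_pos: [432.9, 239.3, 286.8]
tool_rot: [0.162, 0.987, 0.001, 0.001]
contact_force: [-1.5, -0.4, 5.6]
grip_width: -0.2
grasp_force: 2.6
```

Emit:
{"api": "step_arm", "payload": {
  "steps": [
    [1, 0, 0, 0.25, 0, 0, 0],
    [1, 0, 0, 0.2, 0, 0, 0],
    [1, 0, 0, 0, 0, 0, 0],
    [1, 0, 0, 0, 0, 0, 0]
  ]
}}

```text
t: 4.13
tcp_pos: [433.2, 238.9, 277.7]
tool_rot: [0.162, 0.987, 0.0, 0.001]
contact_force: [1.8, 0.5, 2.6]
grip_width: -0.0
grasp_force: 1.1
```

Emit:
{"api": "step_arm", "payload": {
  "steps": [
    [1, 0, 0, 0.1, 0, 0, 0],
    [1, 0, 0, 0.1, 0, 0, 0],
    [1, 0, 0, 0, 0, 0, 0],
    [1, 0, 0, 0, 0, 0, 0]
  ]
}}

```text
t: 4.47
tcp_pos: [433.2, 239.0, 276.5]
tool_rot: [0.162, 0.987, 0.0, 0.002]
contact_force: [0.2, -1.1, 11.7]
grip_width: 0.2
grasp_force: 6.0
```

Emit:
{"api": "step_arm", "payload": {
  "steps": [
    [1, 0, 0, 0.1, 0, 0, 0],
    [1, 0, 0, 0, 0, 0, 0],
    [1, 0, 0, 0, 0, 0, 0]
  ]
}}

```text
t: 4.72
tcp_pos: [433.2, 239.0, 276.3]
tool_rot: [0.162, 0.987, 0.001, 0.002]
contact_force: [-3.8, -2.5, 19.2]
grip_width: 0.1
grasp_force: 9.5
```

Emit:
{"api": "step_arm", "payload": {
  "steps": [
    [1, 0, 0, -0.5, 0, 0, 0],
    [1, 0, 0, -1, 0, 0, 0],
    [1, 0, 0, -1, 0, 0, 0],
    [1, 0, 0, -1, 0, 0, 0],
    [1, 0, 0, -1, 0, 0, 0],
    [0.3, 0, 0, -1, 0, 0, 0],
    [0.3, 0, 0, -0.5, 0, 0, 0],
    [0.3, 0, 0, 0, 0, 0, 0]
  ]
}}

```text
t: 5.38
tcp_pos: [432.9, 239.2, 393.7]
tool_rot: [0.162, 0.987, 0.001, 0.001]
contact_force: [-0.2, -0.4, 0.0]
grip_width: 29.4
grasp_force: 0.0
```

```bash
python3 - <<'E'
from h import *
c=camera("wrist"); print(c["tool_from_camera"].round(3), c["camera_matrix"]); print(status.read_state()["q"])
# lever check
W=world(camera("scene")); 
for n in ("scene",):
    c=camera(n);W=world(c);g=c["frame"]
    m=(g.max(-1)<60)&(W[...,2]>75)&(abs(W[...,0]-435)<20)&(abs(W[...,1]-238)<20); print(m.sum(),np.nanmean(W[m],0))
E
```

```text
[[ 1.0000e-03 -9.5300e-01 -3.0400e-01  7.7585e+01]
 [ 1.0000e+00  1.0000e-03  1.0000e-03 -5.0600e-01]
 [-0.0000e+00 -3.0400e-01  9.5300e-01  3.0613e+01]
 [ 0.0000e+00  0.0000e+00  0.0000e+00  1.0000e+00]] [[317.85784827   0.         321.83888944]
 [  0.         317.85784827 204.2665449 ]
 [  0.           0.           1.        ]]
[ 3.69120986e-01 -3.48098270e-02 -9.29275280e-03  1.59547719e+00
 -4.98979979e-05  6.93937379e-01]
345 [444.46362817 238.05789933 297.02909073]
```

Emit:
{"api": "step_arm", "payload": {
  "steps": [
    [0.3, -0.98, -0.96, 0.3, 0, 0, 0],
    [0.3, -0.98, -0.96, 0.3, 0, 0, 0],
    [0.3, -0.98, -0.96, 0.3, 0, 0, 0],
    [0.3, -0.98, -0.96, 0.3, 0, 0, 0],
    [0.3, -0.98, -0.96, 0.3, 0, 0, 0],
    [0.3, -0.98, -0.96, 0.3, 0, 0, 0],
    [0.3, -0.98, -0.96, 0.3, 0, 0, 0],
    [0.3, -0.98, -0.96, 0.3, 0, 0, 0]
  ]
}}

```text
t: 6.2
tcp_pos: [531.8, 42.2, 341.0]
tool_rot: [0.162, 0.987, -0.0, -0.002]
contact_force: [0.1, 0.6, -0.3]
grip_width: 30.1
grasp_force: 0.0
```

Emit:
{"api": "step_arm", "payload": {
  "steps": [
    [0.3, -0.98, -0.96, 0.3, 0, 0, 0],
    [0.3, -0.98, -0.96, 0.3, 0, 0, 0],
    [0.3, -0.98, -0.96, 0.3, 0, 0, 0],
    [0.3, -0.98, -0.96, 0.3, 0, 0, 0],
    [0.3, -0.98, -0.96, 0.4, 0, 0, 0],
    [0.3, -0.98, -0.96, 0.4, 0, 0, 0],
    [0.3, 0, 0, 0.2, 0, 0, 0],
    [0.3, 0, 0, 0, 0, 0, 0]
  ]
}}

```text
t: 6.87
tcp_pos: [605.9, -104.3, 295.4]
tool_rot: [0.163, 0.987, 0.001, -0.004]
contact_force: [-1.0, -0.2, -0.6]
grip_width: 29.8
grasp_force: 0.0
```

```bash
python3 - <<'E'
from h import *
s=status.read_state(); print(s["tcp_pos"],s["q"]); c=camera("wrist"); W=world(c,s); g=c["frame"]
T=c["tool_from_camera"];K=c["camera_matrix"]; R=Rn.from_quat(s["tool_rot"]).as_matrix()
def px(X):
    p=T[:3,:3].T@(R.T@(np.array(X)-s["tcp_pos"])-T[:3,3]); return K[:2,:2]@(p[:2]/p[2])+K[:2,2]
for n,X in (("k",(553.8,-265.4,60)),("p",(534.9,-167.3,60))): print(n,px(X))
u=int(px((544,-216,60))[0]); v=int(px((544,-216,60))[1]); print(u,v)
u0=max(0,u-130);v0=max(0,v-90); save("w2.png",cv2.resize(g[v0:v0+195,u0:u0+260],None,fx=3,fy=3,interpolation=cv2.INTER_CUBIC)); print(u0,v0)
c2=camera("scene");W=world(c2)
m=(c2["frame"].max(-1)<60)&(W[...,2]>75)&(W[...,2]<180)&(abs(W[...,0]-435)<20)&(abs(W[...,1]-238)<20); print(m.sum(),np.nanmean(W[m],0))
m=(W[...,2]>60)&(W[...,2]<100)&(np.hypot(W[...,0]-513.8,W[...,1]-114)<22);print("hub",np.nanmedian(W[m],0))
E
```

```text
[ 605.88336208 -104.32423576  295.44761881] [-2.79591191e-01  2.88862628e-01  1.54170314e-01  1.44327561e+00
  1.97878952e-04  4.76438346e-02]
k [ 77.74287233 226.62853946]
p [194.87654294 155.28341635]
134 191
4 101
21 [438.07243755 236.8140441   98.82150763]
hub [515.26711561 115.36197585  74.52764138]
```

View pics/w2.png

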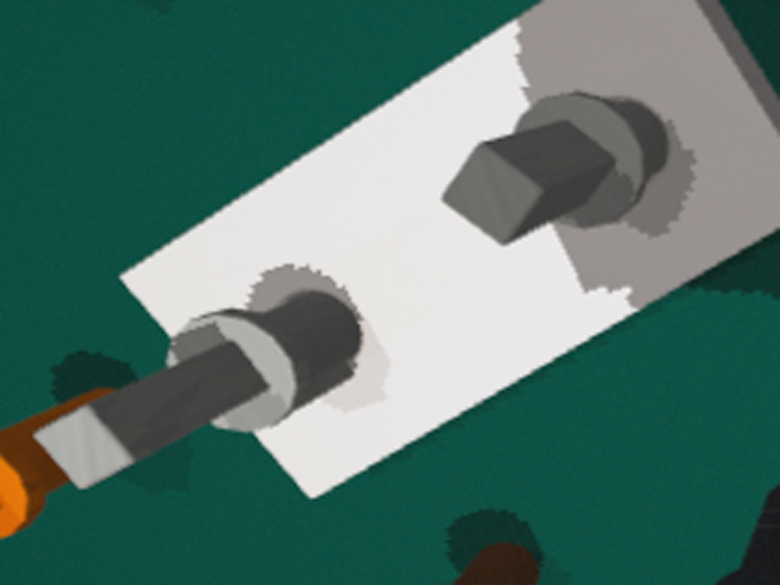

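The crop shows the keyed spindle in front at (270,370), with the edge of its key at (340,370) on the +x/+y side. The other at (570,160) is round. So the choice is the one at y ≈ -265. Next comes its yaw from the square top's corners.

```bash
python3 - <<'E'
from h import *
s=status.read_state(); c=camera("wrist"); K=c["camera_matrix"];T=c["tool_from_camera"];R=Rn.from_quat(s["tool_rot"]).as_matrix()
P=[]
def w(u,v,z):
    o=R@T[:3,3]+s["tcp_pos"]; d=R@T[:3,:3]@np.array([(u-K[0,2])/K[0,0],(v-K[1,2])/K[1,1],1]); return o+d*(z-o[2])/d[2]
for a in [(35,435),(90,405),(133,460),(82,490)]: P.append(w((a[0]+1)/3-.5+4,(a[1]+1)/3-.5+101,96))
P=np.array(P); print(P.round(1),P.mean(0))
E_=np.diff(np.r_[P,P[:1]],axis=0); a=np.arctan2(E_[:,1],E_[:,0]); print(np.degrees(a).round(1),np.linalg.norm(E_,axis=1),"theta mod 90:",np.degrees(np.angle(np.exp(4j*a).sum())/4), np.degrees(np.angle((np.linalg.norm(E_,axis=1)**2*np.exp(4j*a)).sum())/4))
for a in [(340,370),(355,340)]: print("key",w((a[0]+1)/3-.5+4,(a[1]+1)/3-.5+101,26))
E
```

```text
[[ 550.3 -275.    96. ]
 [ 548.2 -261.1   96. ]
 [ 561.1 -259.8   96. ]
 [ 563.6 -273.2   96. ]] [ 555.79482169 -267.24884118   96.        ]
[  98.4    5.7  -79.5 -172.3] [14.07554826 12.95001357 13.6483327  13.43580775] theta mod 90: 8.08769865743218 8.156612782062702
key [ 567.43594591 -265.49251471   26.        ]
key [ 561.08653804 -257.37113912   26.        ]
```

Emit:
{"api": "step_arm", "payload": {
  "steps": [
    [0, 0, 0, 0, 0, 0, -0.97],
    [0, 0, 0, 0, 0, 0, -0.97],
    [0, 0, 0, 0, 0, 0, -0.97],
    [0, 0, 0, 0, 0, 0, -0.97],
    [0, 0.46, -0.96, 0, 0, 0, 0],
    [0, 0.46, -0.96, 0, 0, 0, 0],
    [0, 0.46, -0.96, 0, 0, 0, 0],
    [0, 0.46, -0.96, 0, 0, 0, 0]
  ]
}}

```text
t: 7.68
tcp_pos: [580.8, -183.6, 300.6]
tool_rot: [-0.072, 0.997, -0.0, 0.001]
contact_force: [-0.7, 0.3, -0.4]
grip_width: 42.5
grasp_force: 0.0
```

Emit:
{"api": "step_arm", "payload": {
  "steps": [
    [0, 0.46, -0.96, 0, 0, 0, 0],
    [0, 0.46, -0.96, 0, 0, 0, 0],
    [0, 0.46, -0.96, 0, 0, 0, 0],
    [0, 0.46, -0.96, 0, 0, 0, 0],
    [0, 0, 0, 0, 0, 0, 0],
    [0, 0, 0, 0, 0, 0, 0]
  ]
}}

```text
t: 8.18
tcp_pos: [555.2, -265.4, 300.4]
tool_rot: [-0.07, 0.998, -0.0, 0.0]
contact_force: [0.3, 0.1, 0.6]
grip_width: 42.9
grasp_force: 0.0
```

```bash
python3 - <<'E'
from h import *
s=status.read_state(); print(s["tcp_pos"],s["tool_rot"],s["grip_width"]); c=camera("wrist"); save("w3.png",c["frame"],1.25)
W=world(c,s); m=(W[...,2]>88)&(W[...,2]<102)&(np.hypot(W[...,0]-555,W[...,1]+266)<18)
print(m.sum(),W[m].mean(0)); print(cv2.minAreaRect(W[m][:,:2].astype(np.float32)))
E
```

```text
[ 555.21206508 -265.4370519   300.4495801 ] [-7.00987973e-02  9.97539943e-01 -8.73611048e-06  4.69897699e-04] 42.89541694577775
591 [ 552.33503329 -266.87974771   95.45158759]
((553.600341796875, -266.84039306640625), (14.217765808105469, 13.865490913391113), 7.779911041259766)
```

View pics/w3.png

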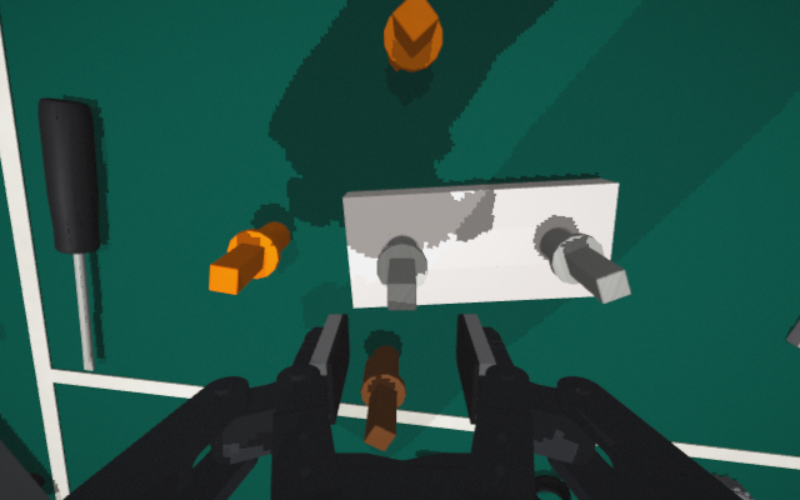

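The keyed spindle's top is at (322,235), centred between the open fingers. Descending and gripping.

Emit:
{"api": "step_arm", "payload": {
  "steps": [
    [0, 0.07, -0.07, 0.8, 0, 0, 0],
    [0, 0, 0, 0.8, 0, 0, 0],
    [0, 0, 0, 0.8, 0, 0, 0],
    [0, 0, 0, 0.76, 0, 0, 0],
    [0, 0, 0, 0, 0, 0, 0],
    [1, 0, 0, 0, 0, 0, 0],
    [1, 0, 0, 0, 0, 0, 0],
    [1, 0, 0, 0, 0, 0, 0]
  ],
  "newtons": 70
}}

```text
t: 8.9
tcp_pos: [555.0, -266.9, 238.3]
tool_rot: [-0.071, 0.997, -0.001, 0.001]
contact_force: [0.0, 0.7, -1.7]
grip_width: 13.0
grasp_force: 68.1
```

Emit:
{"api": "step_arm", "payload": {
  "steps": [
    [1, 0, 0, 0, 0, 0, 0],
    [1, 0, 0, 0, 0, 0, 0],
    [1, 0, 0, 0, 0, 0, 0],
    [1, 0, 0, 0, 0, 0, 0]
  ]
}}

```text
t: 9.23
tcp_pos: [554.8, -267.2, 238.2]
tool_rot: [-0.07, 0.998, -0.0, 0.001]
contact_force: [0.1, 1.6, 4.8]
grip_width: 13.0
grasp_force: 69.2
```

Emit:
{"api": "step_arm", "payload": {
  "steps": [
    [1, 0, 0, -0.5, 0, 0, 0],
    [1, 0, 0, -0.8, 0, 0, 0],
    [1, 0, 0, -1, 0, 0, 0],
    [1, 0, 0, -1, 0, 0, 0],
    [1, 0, 0, -1, 0, 0, 0],
    [1, 0, 0, -1, 0, 0, 0],
    [1, 0, 0, -0.5, 0, 0, 0],
    [1, 0, 0, 0, 0, 0, 0]
  ]
}}

```text
t: 9.9
tcp_pos: [554.7, -267.9, 355.7]
tool_rot: [-0.07, 0.998, -0.002, 0.002]
contact_force: [0.4, -0.6, -1.3]
grip_width: 13.1
grasp_force: 68.6
```

Emit:
{"api": "step_arm", "payload": {
  "steps": [
    [1, -0.04, 0.9, 0, 0, 0, 0],
    [1, -0.04, 0.98, 0, 0, 0, 0],
    [1, -0.04, 0.98, 0, 0, 0, 0],
    [1, -0.04, 0.98, 0, 0, 0, 0],
    [1, -0.04, 0.98, 0, 0, 0, 0],
    [1, -0.04, 0.98, 0, 0, 0, 0],
    [1, -0.04, 0.98, 0, 0, 0, 0],
    [1, -0.04, 0.98, 0, 0, 0, 0]
  ]
}}

```text
t: 10.57
tcp_pos: [538.2, -111.8, 350.3]
tool_rot: [-0.07, 0.998, 0.0, -0.002]
contact_force: [-0.1, 0.9, -1.8]
grip_width: 12.8
grasp_force: 68.6
```

Emit:
{"api": "step_arm", "payload": {
  "steps": [
    [1, -0.04, 0.98, 0, 0, 0, 0],
    [1, -0.04, 0.98, 0, 0, 0, 0],
    [1, -0.04, 0.98, 0, 0, 0, 0],
    [1, -0.04, 0.98, 0, 0, 0, 0],
    [1, -0.04, 0.98, 0, 0, 0, 0],
    [1, -0.04, 0.98, 0, 0, 0, 0],
    [1, 0, 0, 0, 0, 0, 0],
    [1, 0, 0, 0, 0, 0, 0]
  ]
}}

```text
t: 11.23
tcp_pos: [526.6, 5.2, 350.8]
tool_rot: [-0.071, 0.997, -0.0, -0.001]
contact_force: [0.4, 0.0, -2.0]
grip_width: 13.3
grasp_force: 68.7
```

```bash
python3 - <<'E'
from h import *
s=status.read_state(); print(s["tcp_pos"],s["tool_rot"],s["q"],s["grasp_force"]); c=camera("wrist"); g=c["frame"]; W=world(c,s)
T=c["tool_from_camera"];K=c["camera_matrix"]; R=Rn.from_quat(s["tool_rot"]).as_matrix()
def px(X):
    p=T[:3,:3].T@(R.T@(np.array(X)-s["tcp_pos"])-T[:3,3]); return K[:2,:2]@(p[:2]/p[2])+K[:2,2]
u,v=px((514,114,76)).astype(int); print(u,v)
u0=min(max(0,u-65),510);v0=min(max(0,v-50),300); print(u0,v0); np.savez("w4.npz",g=g,W=W,K=K,T=T,R=R,p=s["tcp_pos"])
save("w4.png",cv2.resize(g[v0:v0+100,u0:u0+130],None,fx=6,fy=6,interpolation=cv2.INTER_CUBIC))
m=(abs(W[...,2]-76)<4)&(np.hypot(W[...,0]-514,W[...,1]-114)<30); P=W[m]; print(m.sum(),np.median(P,0),cv2.minEnclosingCircle(P[:,:2].astype(np.float32)))
for r in spot_point("wrist","hub_face")[:2]:print(r)
E
```

```text
[526.60008164   5.1641136  350.78452256] [-7.12751363e-02  9.97455634e-01 -1.57508276e-04 -1.44489812e-03] [-1.17341961e-01  4.82043191e-02 -7.64973191e-03  1.51772170e+00
 -8.51435913e-04 -2.60012174e-01] 68.7346601486206
457 208
392 158
1802 [511.23465197 113.13811544  76.175845  ] ((516.0587158203125, 111.41292572021484), 25.231828689575195)
{'at': [457.5, 208.5], 'p': 0.78}
```

View pics/w4.png

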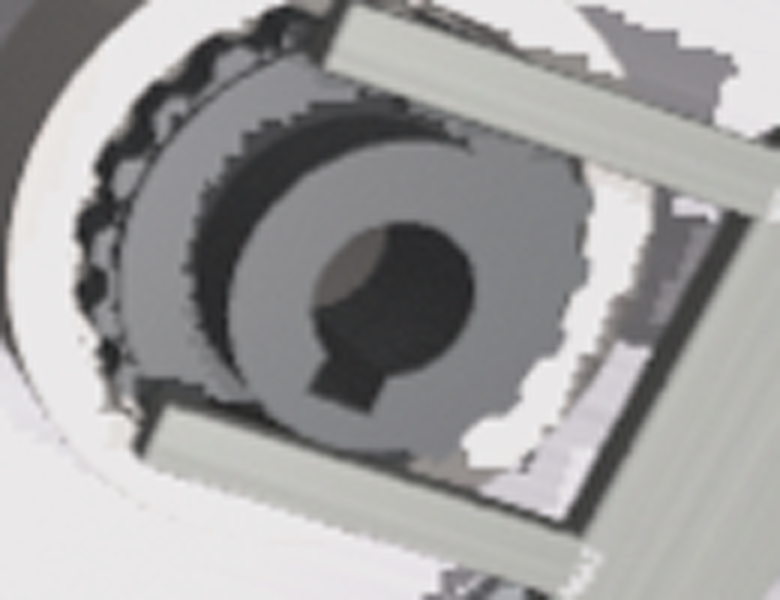

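The crop shows the fork clamped on the rim, the bore at about (395,298), and the keyway at the lower left with outer corners (310,395) and (372,412).

```bash
python3 - <<'E'
from h import *
d=np.load("w4.npz"); K,T,R,p=d["K"],d["T"],d["R"],d["p"]
def w(a,z=76):
    u,v=(a[0]+.5)/6-.5+392,(a[1]+.5)/6-.5+158
    o=R@T[:3,3]+p; q=R@T[:3,:3]@np.array([(u-K[0,2])/K[0,0],(v-K[1,2])/K[1,1],1]); return (o+q*(z-o[2])/q[2])[:2]
def fit(L):
    P=np.array([w(a) for a in L]); x=np.linalg.lstsq(np.c_[2*P,np.ones(len(P))],(P**2).sum(1),rcond=None)[0]; return x[:2],np.sqrt(x[2]+x[:2]@x[:2])
b,r=fit([(475,290),(460,245),(410,222),(360,233),(325,270),(314,305),(320,335),(440,360),(465,330),(395,374)]); print("bore",b,r)
print("hub",fit([(229,310),(240,255),(275,205),(330,165),(400,142),(245,370),(285,415),(330,440)]))
k=(w((310,395))+w((372,412)))/2; print("keyway",k,np.linalg.norm(k-b),np.arctan2(*(k-b)[::-1]), np.linalg.norm(w((310,395))-w((372,412))))
e=w((372,412))-w((310,395)); print("edge normal",np.arctan2(e[1],e[0])-np.pi/2)
s1=w((372,412))-w((385,376)); print(np.arctan2(s1[1],s1[0]))
g=d["g"]; W=d["W"]
# dark keyway mask near bore
m=(np.hypot(W[...,0]-b[0],W[...,1]-b[1])<21)
E
```

```text
bore [512.91394619 113.60899857] 10.887893016994136
hub (array([512.64707085, 112.68410527]), np.float64(21.25523130980588))
keyway [528.52136964 110.29754081] 15.954855664453348 -0.2090715139754632 9.151474035561165
edge normal -0.1323958047228988
-0.06509550654494287
```

```bash
python3 - <<'E'
from h import *
d=np.load("w4.npz"); W,R,p=d["W"],d["R"],d["p"]; L=(W-p)@R
from scipy.optimize import least_squares
for a,b in ((185,205),(205,226),(140,170)):
    m=(L[...,2]>a)&(L[...,2]<b)&(np.hypot(L[...,0],L[...,1])<25); P=L[m]; v,u=np.where(m)
    print(m.sum(),P.min(0).round(1),P.max(0).round(1),P.mean(0).round(1),u.min(),u.max(),v.min(),v.max())
    q=P[P[:,0]>P[:,0].max()-7][:,:2]
    print(least_squares(lambda x:np.hypot(q[:,0]-x[0],q[:,1]-x[1])-10,[0,0],loss="soft_l1").x)
print(L[...,2][(np.hypot(L[...,0],L[...,1])<25)&(L[...,2]<240)].max())
E
```

```text
154 [  4.8 -14.9 185.1] [ 16.5  13.6 204.8] [ 11.7  -0.4 194.4] 295 348 222 246
[3.35148782 1.4625004 ]
334 [  3.4 -10.1 205. ] [ 11.7   9.3 226. ] [  9.5  -0.3 215.1] 306 337 211 230
[ 1.28896965 -0.3424837 ]
3712 [-11.5 -20.6 140. ] [ 11.8  19.6 170. ] [  6.9  -0.5 150.7] 272 371 249 328
[1.66701276 1.01284481]
227.02026954528955
```

Emit:
{"api": "step_arm", "payload": {
  "steps": [
    [1, 0, 0, 0, 0, 0, 0.9],
    [1, 0, 0, 0, 0, 0, 0.9],
    [1, 0, 0, 0, 0, 0, 0.9],
    [1, 0.26, 0.87, 0, 0, 0, 0],
    [1, 0.26, 0.87, 0, 0, 0, 0],
    [1, 0.26, 0.87, 0, 0, 0, 0],
    [1, 0.26, 0.87, 0, 0, 0, 0],
    [1, 0.26, 0.87, 0, 0, 0, 0]
  ]
}}

```text
t: 12.0
tcp_pos: [517.5, 94.3, 352.0]
tool_rot: [0.093, 0.996, -0.0, -0.0]
contact_force: [1.3, -0.8, -1.1]
grip_width: 13.0
grasp_force: 68.9
```

Emit:
{"api": "step_arm", "payload": {
  "steps": [
    [1, 0.28, 0.87, 0, 0, 0, 0],
    [1, 0, 0, 0.9, 0, 0, 0],
    [1, 0, 0, 0.6, 0, 0, 0],
    [1, 0, 0, 0, 0, 0, 0],
    [1, 0, 0, 0, 0, 0, 0]
  ]
}}

```text
t: 12.42
tcp_pos: [514.6, 111.9, 320.7]
tool_rot: [0.092, 0.996, -0.001, -0.002]
contact_force: [-0.1, -0.4, -1.5]
grip_width: 12.8
grasp_force: 68.8
```

```bash
python3 - <<'E'
from h import *
s=status.read_state(); print(s["tcp_pos"],s["tool_rot"],np.pi-2*np.arctan2(s["tool_rot"][1],s["tool_rot"][0])); c=camera("wrist"); g=c["frame"]
save("w5.png",cv2.resize(g[130:280,220:420],None,fx=4,fy=4,interpolation=cv2.INTER_CUBIC))
E
```

```text
[514.60129199 111.8539758  320.71016721] [ 9.22204720e-02  9.95736682e-01 -5.85510855e-04 -1.87106169e-03] 0.1847037389001196
```

View pics/w5.png

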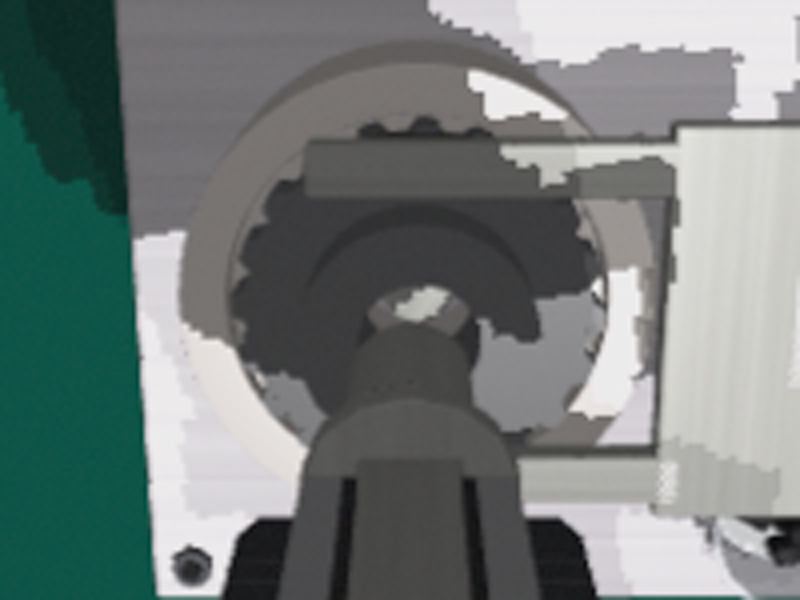

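Emit:
{"api": "step_arm", "payload": {
  "steps": [
    [1, 0.04, 0.08, 0, 0, 0, 0],
    [1, 0, 0, 0.4, 0, 0, 0],
    [1, 0, 0, 0.2, 0, 0, 0],
    [1, 0, 0, 0.2, 0, 0, 0],
    [1, 0, 0, 0, 0, 0, 0]
  ]
}}

```text
t: 12.88
tcp_pos: [514.1, 114.4, 305.2]
tool_rot: [0.092, 0.996, -0.0, -0.001]
contact_force: [-0.5, -0.6, -2.5]
grip_width: 12.9
grasp_force: 68.9
```

Emit:
{"api": "step_arm", "payload": {
  "steps": [
    [1, 0, -0.02, 0.2, 0, 0, 0],
    [1, 0, 0, 0.2, 0, 0, 0],
    [1, 0, 0, 0.2, 0, 0, 0],
    [1, 0, 0, 0, 0, 0, 0]
  ]
}}

```text
t: 13.22
tcp_pos: [514.1, 114.1, 293.3]
tool_rot: [0.091, 0.996, -0.0, -0.001]
contact_force: [-0.5, -0.6, -2.4]
grip_width: 12.9
grasp_force: 68.8
```

Emit:
{"api": "step_arm", "payload": {
  "steps": [
    [1, 0, 0, 0.2, 0, 0, 0],
    [1, 0, 0, 0.15, 0, 0, 0],
    [1, 0, 0, 0.15, 0, 0, 0],
    [1, 0, 0, 0, 0, 0, 0]
  ]
}}

```text
t: 13.55
tcp_pos: [514.2, 114.1, 283.7]
tool_rot: [0.091, 0.996, -0.0, -0.001]
contact_force: [0.1, -1.1, -1.7]
grip_width: 12.5
grasp_force: 68.9
```

Emit:
{"api": "step_arm", "payload": {
  "steps": [
    [1, 0, 0, 0.2, 0, 0, 0],
    [1, 0, 0, 0.2, 0, 0, 0],
    [1, 0, 0, 0.15, 0, 0, 0],
    [1, 0, 0, 0, 0, 0, 0]
  ]
}}

```text
t: 13.88
tcp_pos: [514.2, 114.1, 272.5]
tool_rot: [0.092, 0.996, -0.0, -0.001]
contact_force: [-0.9, -1.0, -1.2]
grip_width: 12.7
grasp_force: 68.9
```

Emit:
{"api": "step_arm", "payload": {
  "steps": [
    [1, 0, 0, 0.15, 0, 0, 0],
    [1, 0, 0, 0.15, 0, 0, 0],
    [1, 0, 0, 0.1, 0, 0, 0],
    [1, 0, 0, 0, 0, 0, 0],
    [1, 0, 0, 0, 0, 0, 0]
  ]
}}

```text
t: 14.3
tcp_pos: [514.3, 114.1, 266.9]
tool_rot: [0.092, 0.996, -0.0, 0.0]
contact_force: [-3.6, -1.7, 4.9]
grip_width: 12.6
grasp_force: 69.9
```

Emit:
{"api": "step_arm", "payload": {
  "steps": [
    [1, 0, 0, 0.1, 0, 0, 0],
    [1, 0, 0, 0.1, 0, 0, 0],
    [1, 0, 0, 0, 0, 0, 0],
    [1, 0, 0, 0, 0, 0, 0]
  ]
}}

```text
t: 14.63
tcp_pos: [514.3, 114.1, 264.2]
tool_rot: [0.091, 0.996, -0.0, 0.001]
contact_force: [-4.6, -2.3, 9.3]
grip_width: 12.8
grasp_force: 70.5
```

Emit:
{"api": "step_arm", "payload": {
  "steps": [
    [1, 0, 0, 0.1, 0, 0, 0],
    [1, 0, 0, 0, 0, 0, 0],
    [1, 0, 0, 0, 0, 0, 0]
  ]
}}

```text
t: 14.88
tcp_pos: [514.2, 114.1, 264.1]
tool_rot: [0.091, 0.996, -0.0, 0.001]
contact_force: [-8.5, -3.0, 17.1]
grip_width: 13.0
grasp_force: 71.6
```

```bash
python3 - <<'E'
from h import *
c=camera("scene");W=world(c)
m=(c["frame"].max(-1)<60)&(W[...,2]>75)&(W[...,2]<180)&(abs(W[...,0]-438)<14)&(abs(W[...,1]-238)<14); print(m.sum(),np.nanmean(W[m],0))
s=status.read_state(); print(s["tcp_pos"],s["contact_force"],s["grasp_force"])
print(bot.sign_off())
E
```

```text
22 [438.55617331 236.23071391  99.31301244]
[514.19987341 114.11286916 264.10930234] [-8.2727553  -3.31741574 17.50885749] 71.62206530570984
the job is handed in; nothing more can be done
None
```

I handed in the job at about 15 s with the lever down and the pulley clamped. The keyed spindle's key is in the keyway and its collar is home on the hub, still gripped at about 70 N and pressed down with about 17 N; the judge's result was not shown.

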